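# Shut and lock the drive-box hatch of the jar line

## Task

Swing the open hatch of the conveyor's drive box down until it is fully shut, then push its sprung wing stud in and turn it clockwise about a quarter turn until it is against its stop, and let go so that it springs up into its lock. Push only until you feel the stud bottom softly, do not force it down or against the stop, and leave the jars, caps and other things about it where they are.

Things in the scene. Friction and masses are not known exactly. Their poses are not given: they have to be found in the camera images.
- hatch (a joint): Opening angle of the hatch (rad): 0 = shut, starts 0.45 to 0.75. A 199 x 184 mm grey steel plate, 6 mm thick, on the 100 mm high drive box, hinged along the box's far edge; its near edge rises as it opens. It stays where it is left; 4 to 14 N pressed down on its upper face closes it. Shut, its top is 106 mm over the table.
- drive_box: Grey steel drive box fixed to the table, 200 (x) x 180 (y) x 100 mm; origin at the centre of its underside, z up, x from the near edge towards the hinge edge. With the hatch shut the stud's axis stands at x = -70 mm, y = 0 in this frame.
- box_hinge (a point): Middle of the hatch's hinge line: on the drive box's far edge at x = +100 mm, y = 0, 100 mm over the table; the hinge line runs along the box's y.
- hatch_pad (a point): Point on the hatch's upper face, 115 mm from the hinge line and 55 mm to the +y side of the middle: a free place to press on beside the stud. Its z is the hatch's outward normal.
- wing_grip (a point): Centre of the stud's steel wing: a bar 36 mm long (this point's x), 10 mm thick (its y, grip across it) and 26 mm high (z = stud axis, outward). Under it, 13 mm below this point, is a 36 mm round flange 4 mm thick. Hatch shut and stud out, this point is 153 mm over the table and the flange 30 mm clear of the hatch.
- stud: The stud itself (wing, flange, shank and 41 mm cross bar below the hatch, parallel to the wing); origin on its axis, at the hatch's upper face while the stud is out; x along the wing, z outward.
- keeper: Steel keeper inside the box under the stud, a post with the slotted catch, buffer and stop. Origin on the stud's axis at the box's inner floor. How low the catch is set on it differs from box to box by up to 16 mm and is not given. More than 30 N of contact force between stud and keeper (buffer, slot and stop added up) damages it.
- push (a joint): How far the stud is pushed in (m): 0 = out, grows inward. Spring: 4 N plus 0.3 N per mm. Its cross bar leaves the slot after 5.5 to 21.5 mm; about 2 mm deeper (7 to 23 mm, by the catch's setting) it meets a stiff rubber buffer of 18 N per mm, felt as a clear rise of force. Keep it down there to turn it. Let go after the turn, it springs up about 5 mm into the recess.
- turn (a joint): How far the stud is turned (rad): 0 as at the start (wing towards the hinge, cross bar in line with the slot), grows clockwise seen from above. Free play in the slot is about 0.1 rad. The rubber stop is met at about 1.4 rad and gives 2.5 N m per rad beyond; the locking recess spans 1.15 rad to the stop. Turning takes about 0.05 N m.
- jar_a: Full glass sauce jar, 62 mm across, 98 mm high; leave alone.
- jar_b: Full glass sauce jar, 62 mm across, 98 mm high; leave alone.
- jar_c: Full glass sauce jar, 62 mm across, 98 mm high; leave alone.
- driver: Screwdriver lying in front of the box; leave alone.
- cap_a: Brass-coloured screw cap, 66 mm across, 12 mm high; leave alone.
- cap_b: Brass-coloured screw cap, 66 mm across, 12 mm high; leave alone.
- sleeve: Grey plastic roller sleeve, 44 mm across, 40 mm high; leave alone.

How it is judged (in metres and radians):
On the way:
1. the hatch is shut with the stud not yet turned (value of joint hatch below 0.02 rad and value of joint turn below 0.3 rad), for 0.2 s.
At the end, for the whole second after the job is handed in: The hatch is shut (within 0.02 rad), the stud is turned at least 1.12 rad, has sprung up to less than 20.5 mm of push and rests there, its cross bar pulled up against the catch (over 1 N) (value of joint hatch below 0.02 rad and value of joint turn above 1.12 rad and value of joint push between 0.0005 and 0.0205 m and velocity of joint turn between -0.1 and 0.1 rad/s and velocity of joint push between -0.005 and 0.005 m/s and contact force between stud and keeper above 1 N); the robot touches nothing.
It fails at once if the stud is forced: more than 30 N between it and the keeper (contact force between stud and keeper above 30 N).
It fails at once if a bystander is shifted by more than 30 mm (distance of any of jar_a, jar_b, jar_c, driver, cap_a, cap_b, sleeve from where it was at the start of the episode above 0.03 m).
It also fails if it takes over 70 s, if anything falls off the work surface, if the arm or the gripper's body presses on something with over 40 N, if the wrist force passes 120 N, or if a joint passes its speed limit or range.

## Robot

A 6-joint arm with a two-finger parallel gripper is mounted at the origin on the work surface. World frame = base frame: x ahead of the robot, y to its left, z up, the work surface at z = 0. Lengths are in mm, angles in degrees, forces in N, time in s.
With the tool pointing down it reaches from about 350 to 850 mm from the base axis. Payload 8.1 kg.
Tool frame: the origin (TCP) lies between the finger pads; the fingertips stand 11 mm ahead of it and the grasp point (between the pads) lies 8 mm behind it; z points along the fingers, y is the line along which they close (so a half turn about z gives the same grasp; the last joint's range is limited). The gripper opens to 85 mm and grips with 20 to 120 N. Pads are 22 mm wide; open, the fingers measure 114 mm over their backs; the gripper's body (76 mm by 85 mm) begins 54 mm behind the grasp point. The pads swing forward as they close: fully open they stand 13 mm farther back than shut.
Start: joints at [64.435, 7.471, 85.268, -0, 87.261, -4.893], TCP at [211.793, 561.381, 211.992] pointing down, gripper open.
Joint ranges: [-169.43, 169.43], [-51.17, 129.36], [1.28, 143.12], [-76.62, 256.62], [0, 156.53], [-152.29, 152.29]. Speed limits (degrees/s): [136.94, 136.94, 159.86, 180, 180, 180].

## Interface

Orientations are given as [roll, pitch, yaw] about the fixed x, y, z axes, in that order (R = Rz(yaw) Ry(pitch) Rx(roll)).
In Python, from bench import r, snapshot, get_calibration gives the robot as it stands.
- The arm moves only by the tool step_arm, never from a script. Its argument "rows" is a list of rows, each a list of 2 entries, a list of its own where there are three numbers: the shift along the tool's x, y, z in mm, then the turn about the tool's z in degrees. In form: [[[tx, ty, tz], yaw], ...]. A call has 1 to 12 rows; each row is the pose to reach, as a shift and turn from the pose commanded when the call began, along the tool's axes at that moment; what a row does not reach only later rows make up. A row lasts 1/10 s, in which the tool goes at most 50 mm and 8.59 degrees, less where a joint would pass 70% of its speed; a pose out of reach is approached as far as the arm can. A call with a gripper value outside its range is refused whole. "fingers" is the opening, from 0 (shut) to 1 (fully open), set as the call begins (left out, the last holds). The fingers move at their own pace and stop on an object; "squeeze" is the grip in N (left out, the last holds). Time passes only in rows, so rows that repeat a pose let the fingers close. It gives the time, the measured TCP pose, the force, the opening and the grip force at its end, in the units of the state.
- r.sense(): the state, without advancing time (a new reading comes with each control period).
- snapshot(name): name is "side" or "top" or "wrist"; returns the picture (480x640x3 uint8, blue, green, red); there is no depth.
- get_calibration(name): a dict with "fovy" (degrees; the focal length in pixels is half the picture's height over the tangent of half this angle, whatever the lens; pixels are square), "cx", "cy" (the principal point, pixels), "eye" and "orientation" of the camera in the world. Camera axes: x right, y up, looking along -z (the intrinsics and any distortion apply to the point x, -y, -z); pixel columns grow to the right and rows downward; lengths in mm; the calibration is good to about 2 mm. A picture is of the moment at which its call begins: read the wrist's pose just before it. get_calibration takes no time and is no camera call; for the wrist camera it gives the pose at the moment of the call.
- r.hand_in(): hands the job in; it is judged then, once.
The state is a dict: "time": time; "joint_pos": joint angles; "qd": joint speeds; "joint_efforts": joint torques, N m; "tool_pos": TCP position; "tcp_rot": TCP orientation; "ft_force": force on the tool from outside, world axes, zero at the start; "wrist_torque": the same for the moment, N m; "finger_gap": finger opening in mm; "grip_force": force on a finger pad.
Only numpy, scipy, OpenCV 4.12 (cv2) and the standard library are available. Lean on these libraries where they do the work, as an engineer would, in place of code of your own. Each camera call takes 0.05 s, during which the arm holds its last target. There are 200 camera calls.

## Working session

There is one attempt and no reset: what is moved stays moved. The work goes in short steps, Python scripts to look and compute and a tool call to move; the robot and the scene stay as the last step left them, time stands still between calls to the robot, and variables do not carry over. Pictures are saved under pics/ and viewed, at most 10 in all, crops included, and the job is handed in when it is done.

Besides the shell and the picture viewer there is one more tool, called after "Call:" in YAML: its name, and indented under it one key for each argument. step_arm: Moves the arm, as the interface text tells. Its arguments: {"type":"object","properties":{"rows":{"type":"array"},"fingers":{"type":"number"},"squeeze":{"type":"number"}},"required":["rows"]}

```bash
mkdir -p pics; ls; python3 - <<'E'
from bench import r,snapshot,get_calibration
import cv2
for n in ("side","top","wrist"):
    c=get_calibration(n); print(n,c)
    cv2.imwrite(f"pics/{n}0.png",snapshot(n))
s=r.sense(); print(s)
E
```

```text
pics
side {'fovy': 47.1631145962755, 'cx': 320.03322893187607, 'cy': 243.74104373404734, 'eye': array([-178.03387924, -655.12018377, 1146.52640076]), 'orientation': array([ 42.89033681,   0.22233772, -42.73511994])}
top {'fovy': 51.97326423105945, 'cx': 325.30315899045416, 'cy': 238.1313208578546, 'eye': array([ 329.5644437,   76.54995  , 1229.8472817]), 'orientation': array([  7.23408778,   0.18241064, -89.39557573])}
wrist {'fovy': 61.65743635171024, 'cx': 322.87305311174146, 'cy': 240.92397119258464, 'eye': array([141.69338159, 587.70319236, 371.44568249]), 'orientation': array([-17.15043568,   0.14439375,  69.3402583 ])}
{'time': 0.15, 'joint_pos': array([ 6.44344627e+01,  7.50652540e+00,  8.53159112e+01,  4.18306381e-04,
        8.72615669e+01, -4.89520054e+00]), 'qd': array([-0.02999084, -0.12922914, -0.22919498, -0.05547018, -0.01192872,
        0.09334789]), 'joint_efforts': array([ 9.85261395e-04, -5.70069230e+01, -5.01156986e+01, -2.26339353e-04,
        9.65505838e-03,  4.68470702e-07]), 'tool_pos': array([211.59321568, 560.96211447, 211.16203739]), 'tcp_rot': array([-1.79916339e+02, -7.58458346e-03,  1.59329637e+02]), 'ft_force': array([-0.10616474, -0.04379297, -0.22624751]), 'wrist_torque': array([-0.00995164,  0.01682188,  0.0100124 ]), 'grip_force': 0.0, 'finger_gap': 85.58105489789529}
```

View pics/side0.png

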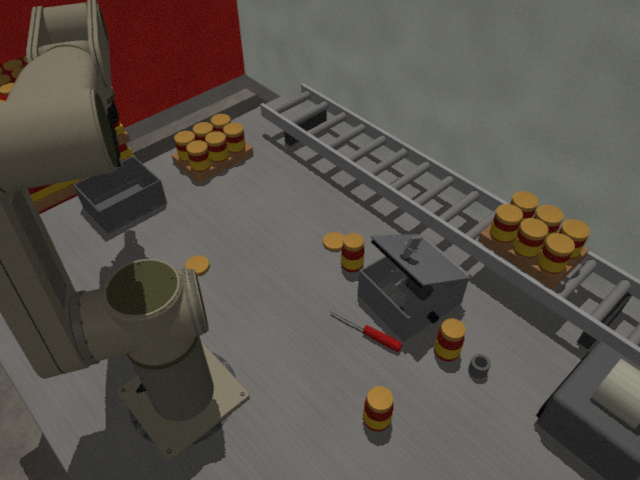

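View pics/top0.png

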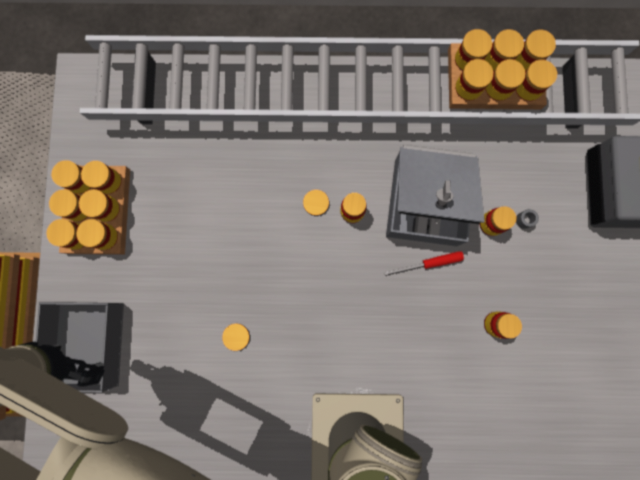

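The box is at about (435,200) in the top view, hinge at the top edge towards +x. Two jars stand close to it, at (354,207) and (500,221). I'll enlarge both views.

```bash
python3 - <<'E'
import cv2
a=cv2.imread("pics/top0.png")[135:265,375:545]
cv2.imwrite("pics/topc.png",cv2.resize(a,None,fx=4.5,fy=4.5,interpolation=cv2.INTER_CUBIC))
a=cv2.imread("pics/side0.png")[220:345,340:480]
cv2.imwrite("pics/sidec.png",cv2.resize(a,None,fx=4.5,fy=4.5,interpolation=cv2.INTER_CUBIC)*1)
E
```

```text
(no output)
```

View pics/topc.png

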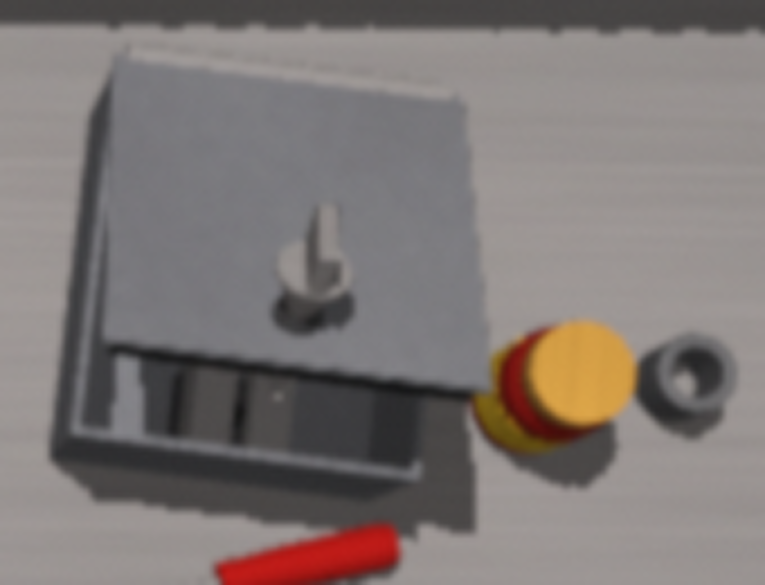

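View pics/sidec.png

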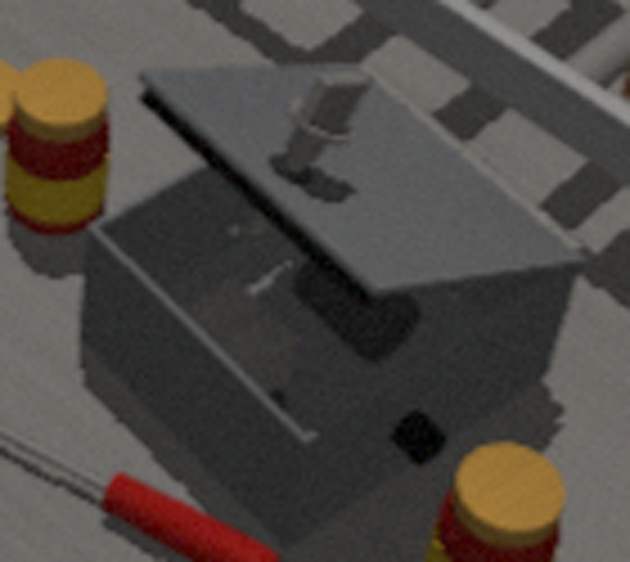

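Top crop: near rim corners at (72,435) and (420,475), hinge strip from (125,50) to (460,96), hatch near corners at (105,345) and (490,388), flange at about (314,270). Side crop: rim at (92,228), hatch corners at (145,72), (378,292) and (583,258), flange at about (325,122). I'll fit the pose to these.

```bash
cat > h.py <<'E'
import numpy as np
from scipy.spatial.transform import Rotation as R
from scipy.optimize import least_squares
CAL={}
def proj(c,P):
    p=R.from_euler('xyz',c['orientation'],degrees=True).inv().apply(np.atleast_2d(P)-c['eye'])
    f=240/np.tan(np.radians(c['fovy']/2))
    return np.c_[c['cx']+f*p[:,0]/-p[:,2], c['cy']-f*p[:,1]/-p[:,2]]
def hatch(th,d,y,h):  # d from hinge, h above hatch underside -> box frame
    return [100-d*np.cos(th)+h*np.sin(th), y, 100+d*np.sin(th)+h*np.cos(th)]
def world(q,p):
    a=q[2]; p=np.atleast_2d(p); c,s=np.cos(a),np.sin(a)
    return np.c_[q[0]+c*p[:,0]-s*p[:,1], q[1]+s*p[:,0]+c*p[:,1], p[:,2]]
E
cat > fit.py <<'E'
from h import *
from bench import get_calibration
T,S=get_calibration("top"),get_calibration("side")
def pts(q):
    t=q[3]; H=lambda *a:hatch(t,*a)
    return {'t':[[-100,90,100],[-100,-90,100],H(199,92,6),H(199,-92,6),H(170,0,38),H(0,92,6),H(0,-92,6)],
            's':[[-100,90,100],H(199,92,6),H(199,-92,6),H(0,-92,6),H(170,0,38),[-100,-90,0]]}
ot=(np.array([[72,435],[420,475],[105,345],[490,388],[314,270],[125,55],[460,98]])+.5)/4.5-.5+[375,135]
os=(np.array([[92,228],[145,72],[378,292],[583,258],[325,122],[290,545]])+.5)/4.5-.5+[340,220]
def res(q):
    p=pts(q); return np.r_[(proj(T,world(q,p['t']))-ot).ravel(),(proj(S,world(q,p['s']))-os).ravel()]
r=least_squares(res,[480,-130,-.1,.6],loss='soft_l1')
print(r.x, np.degrees(r.x[2:])); print(res(r.x).reshape(-1,2).round(1))
q=r.x; print('hinge',world(q,[100,0,100]),'stud shut',world(q,[-70,0,153]),'pad',world(q,hatch(q[3],115,55,6)),'pad shut',world(q,hatch(0,115,55,6)),'wing',world(q,hatch(q[3],170,0,53)))
E
python3 fit.py
```

```text
[ 5.79608707e+02 -1.70803545e+02 -1.16973767e-01  5.16379027e-01] [-6.70210318 29.58633885]
[[ 0.1 -0.1]
 [ 0.3  0.8]
 [-0.3 -1. ]
 [ 1.   0.3]
 [ 0.   0.8]
 [-2.7 -0.7]
 [ 0.8 -0.7]
 [-0.6 -0.6]
 [-1.  -0.3]
 [ 1.  -0.3]
 [ 1.9 -0.3]
 [-1.1  0.2]
 [-0.3  0.9]]
hinge [[ 678.92534401 -182.47426389  100.        ]] stud shut [[ 510.08706176 -162.63404094  153.        ]] pad [[ 588.96434579 -116.52449164  161.99714783]] pad shut [[ 571.13010756 -114.42878646  106.        ]] wing [[ 558.09054193 -168.27494025  230.02434316]]
```

```bash
cat >> h.py <<'E'
Q=np.array([579.6,-170.8,-.117,.516])
def shift(target,yaw=None,verbose=1):
    from bench import r
    s=r.sense(); M=R.from_euler('xyz',s['tcp_rot'],degrees=True)
    print('t',s['time'],'pos',s['tool_pos'].round(1),'rot',s['tcp_rot'].round(1),'F',s['ft_force'].round(1),'shift',M.inv().apply(np.ravel(target)-s['tool_pos']).round(1), 'yaw', None if yaw is None else s['tcp_rot'][2]-yaw)
E
python3 - <<'E'
from h import *
w=world(Q,[-10,75,330])
shift(w,173.3); print(w)
t=.516; d=(110+6*np.sin(t))/np.cos(t); print('contact z',hatch(t,d,75,6))
E
```

```text
t 0.15 pos [211.6 561.  211.2] rot [-179.9   -0.   159.3] F [-0.1 -0.  -0.2] shift [-574.8 -484.6 -118.2] yaw -13.970362592765724
[[578.42336049 -95.14541971 330.        ]]
contact z [np.float64(-10.000000000000014), 75, np.float64(169.29702879633598)]
```

Call:
step_arm:
  rows:
    - [[0, 0, -50], 0]
    - [[0, 0, -100], 0]
    - [[-40, -34, -119], -7]
    - [[-80, -68, -119], -14]
    - [[-120, -101, -119], -14]
    - [[-160, -135, -119], -14]
    - [[-198, -167, -119], -14]
    - [[-236, -199, -119], -14]
    - [[-274, -231, -119], -14]
    - [[-312, -263, -119], -14]
    - [[-350, -295, -119], -14]
    - [[-388, -327, -119], -14]
  fingers: 0
  squeeze: 20

```text
time: 1.35
tool_pos: [454.7, 125.6, 330.9]
tcp_rot: [180.0, 0.0, 173.3]
ft_force: [0.9, -0.0, -0.2]
finger_gap: 0.1
grip_force: 0.0
```

```bash
python3 -c "
from h import *
shift(world(Q,[-10,75,330]),173.3)"
```

```text
t 1.35 pos [454.7 125.6 330.9] rot [180.    0.  173.3] F [ 0.9 -0.  -0.2] shift [-148.5 -204.9    0.9] yaw 0.028942820813540493
```

Call:
step_arm:
  rows:
    - [[-24, -34, 0], 0]
    - [[-49, -68, 0], 0]
    - [[-74, -102, 0], 0]
    - [[-99, -136, 0], 0]
    - [[-124, -170, 0], 0]
    - [[-148, -205, 1], 0]
    - [[-148, -205, 50], 0]
    - [[-148, -205, 100], 0]
    - [[-148, -205, 125], 0]
    - [[-148, -205, 125], 0]

```text
time: 2.35
tool_pos: [574.1, -92.6, 200.0]
tcp_rot: [179.9, -0.6, 173.3]
ft_force: [0.3, -0.6, -0.1]
finger_gap: -0.1
grip_force: 0.0
```

```bash
python3 -c "
from h import *
shift(world(Q,[-10,75,117]),173.3)
from bench import snapshot
import cv2
cv2.imwrite('pics/w1.png',snapshot('wrist'))"
```

```text
t 2.35 pos [574.1 -92.6 200. ] rot [179.9  -0.6 173.3] F [ 0.3 -0.6 -0.1] shift [-5.5 -2.2 82.9] yaw 0.009331802634079622
```

View pics/w1.png

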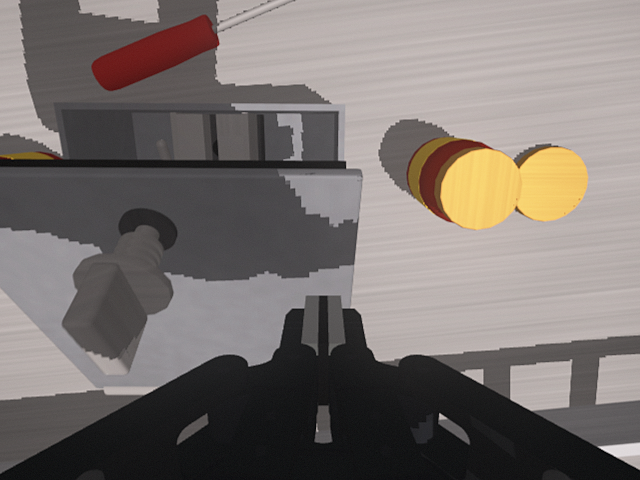

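The closed fingers are at (323,300), with the hatch's +y edge close by at col 352. I'll move 10 mm inward and press down.

Call:
step_arm:
  rows:
    - [[0, -5, 0], 0]
    - [[0, -10, 0], 0]
    - [[0, -10, 8], 0]
    - [[0, -10, 14], 0]
    - [[0, -10, 19], 0]
    - [[0, -10, 24], 0]
    - [[0, -10, 29], 0]
    - [[0, -10, 34], 0]
    - [[0, -10, 39], 0]
    - [[0, -10, 44], 0]
    - [[0, -10, 49], 0]
    - [[0, -10, 54], 0]

```text
time: 3.6
tool_pos: [576.7, -103.3, 152.3]
tcp_rot: [-180.0, 0.1, 173.3]
ft_force: [-0.9, -0.1, 4.5]
finger_gap: -0.0
grip_force: 1.9
```

Call:
step_arm:
  rows:
    - [[0, 0, 4], 0]
    - [[0, 0, 8], 0]
    - [[0, 0, 12], 0]
    - [[0, 0, 15], 0]
    - [[0, 0, 18], 0]
    - [[0, 0, 20], 0]
    - [[0, 0, 22], 0]
    - [[0, 0, 24], 0]
    - [[0, 0, 25], 0]
    - [[0, 0, 26], 0]
    - [[0, 0, 26], 0]

```text
time: 4.7
tool_pos: [576.2, -103.1, 125.8]
tcp_rot: [180.0, -0.0, 173.3]
ft_force: [-0.4, -0.2, 2.1]
finger_gap: 0.1
grip_force: 1.0
```

Call:
step_arm:
  rows:
    - [[0, 0, 2], 0]
    - [[0, 0, 4], 0]
    - [[0, 0, 5], 0]
    - [[0, 0, 6], 0]
    - [[0, 0, 7], 0]
    - [[0, 0, 8], 0]
    - [[0, 0, 8.5], 0]
    - [[0, 0, 8.5], 0]

```text
time: 5.5
tool_pos: [576.2, -103.1, 117.3]
tcp_rot: [180.0, -0.0, 173.3]
ft_force: [-0.9, 0.2, 2.0]
finger_gap: -0.1
grip_force: 1.1
```

Call:
step_arm:
  rows:
    - [[0, 0, 0.4], 0]
    - [[0, 0, 0.8], 0]
    - [[0, 0, 0.8], 0]
    - [[0, 0, 0.8], 0]

```text
time: 5.9
tool_pos: [576.3, -103.2, 116.7]
tcp_rot: [-180.0, -0.0, 173.3]
ft_force: [-0.5, -0.0, 2.9]
finger_gap: -0.1
grip_force: 1.5
```

Call:
step_arm:
  rows:
    - [[0, 0, 0.4], 0]
    - [[0, 0, 0.8], 0]
    - [[0, 0, 1.2], 0]
    - [[0, 0, 1.2], 0]

```text
time: 6.3
tool_pos: [576.3, -103.2, 115.4]
tcp_rot: [-180.0, -0.0, 173.3]
ft_force: [-1.3, -0.8, 2.5]
finger_gap: 0.1
grip_force: 1.5
```

Call:
step_arm:
  rows:
    - [[0, 0, 0.5], 0]
    - [[0, 0, 1], 0]
    - [[0, 0, 1.5], 0]
    - [[0, 0, 1.5], 0]

```text
time: 6.7
tool_pos: [576.2, -103.2, 113.8]
tcp_rot: [-180.0, -0.0, 173.3]
ft_force: [-1.8, 0.2, 4.3]
finger_gap: 0.2
grip_force: 1.4
```

Call:
step_arm:
  rows:
    - [[0, 0, 0.5], 0]
    - [[0, 0, 1], 0]
    - [[0, 0, 1], 0]

```text
time: 7.0
tool_pos: [576.3, -103.2, 112.9]
tcp_rot: [180.0, -0.0, 173.3]
ft_force: [-2.0, 0.9, 3.5]
finger_gap: -0.2
grip_force: 1.4
```

```bash
python3 -c "
from h import *
shift(world(Q,[-10,75,117]),173.3)
from bench import snapshot
import cv2
a=snapshot('wrist');cv2.imwrite('pics/w2.png',a)
s=snapshot('side');cv2.imwrite('pics/s2.png',cv2.resize(s[220:345,340:480],None,fx=4.5,fy=4.5,interpolation=cv2.INTER_CUBIC))"
```

```text
t 7.0 pos [ 576.3 -103.2  112.9] rot [180.   -0.  173.3] F [-2.   0.9  3.5] shift [-1.2  8.2 -4.1] yaw 0.025064088306663734
```

View pics/s2.png

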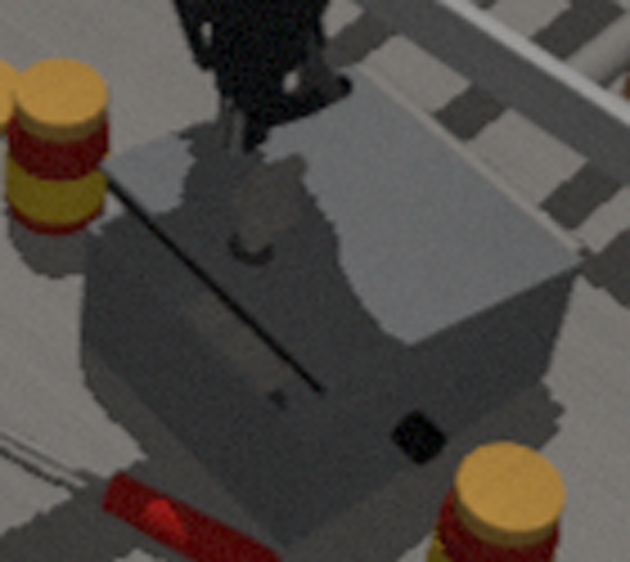

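```bash
python3 -c "
from h import *
from bench import get_calibration
S=get_calibration('side')
cr=lambda p:((proj(S,p)-[340,220]+.5)*4.5-.5).round(0)
print(cr([[576.3,-103.2,z] for z in (102,113,124)]))
q=Q
for t in (0,.05,.1,.15,.2): print(t,cr(world(q,[hatch(t,199,92,6),hatch(t,199,-92,6),hatch(t,199,92,0)])).tolist())
print(cr(world(q,[[-100,90,100],[-100,-90,100]])))"
```

```text
[[239. 177.]
 [241. 164.]
 [243. 151.]]
0 [[89.0, 215.0], [315.0, 437.0], [88.0, 222.0]]
0.05 [[91.0, 203.0], [318.0, 425.0], [90.0, 210.0]]
0.1 [[93.0, 190.0], [322.0, 412.0], [92.0, 198.0]]
0.15 [[96.0, 177.0], [327.0, 399.0], [94.0, 185.0]]
0.2 [[100.0, 164.0], [332.0, 386.0], [98.0, 172.0]]
[[ 89. 225.]
 [310. 442.]]
```

View pics/w2.png

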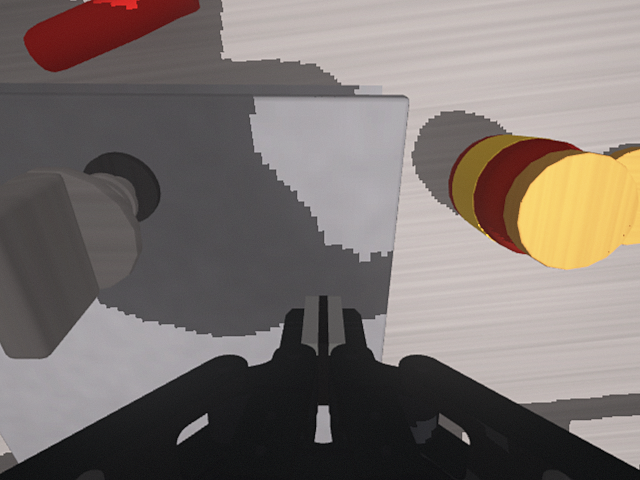

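```bash
python3 -c "
from h import *
from bench import get_calibration,r
W=get_calibration('wrist'); s=r.sense(); p=s['tool_pos']; print(p,W['eye'])
print(proj(W,[p+[0,0,z] for z in (-30,-20,-11,0,11)]).round(0))
q=Q
for t in (.1,.15,.2,.25): print(t,proj(W,world(q,[hatch(t,199,92,6),hatch(t,100,92,6),hatch(t,170,0,38),hatch(t,170,0,6)])).round(0).tolist())"
```

```text
[ 576.25420594 -103.14939022  112.8866704 ] [501.96283931 -94.40812188 273.30104955]
[[323. 271.]
 [323. 279.]
 [323. 286.]
 [323. 296.]
 [323. 308.]]
0.1 [[397.0, 82.0], [381.0, 325.0], [98.0, 190.0], [143.0, 166.0]]
0.15 [[402.0, 85.0], [382.0, 333.0], [84.0, 205.0], [133.0, 173.0]]
0.2 [[408.0, 90.0], [384.0, 341.0], [69.0, 224.0], [122.0, 182.0]]
0.25 [[414.0, 97.0], [385.0, 351.0], [53.0, 247.0], [111.0, 192.0]]
```

The hatch still stands about 0.19 rad open (side crop near corner (107,165), wrist corner (409,96)). The fingertips seem to sit about 12 mm behind the TCP, so I'll keep pressing.

Call:
step_arm:
  rows:
    - [[0, 0, 1.5], 0]
    - [[0, 0, 3], 0]
    - [[0, 0, 4.5], 0]
    - [[0, 0, 6], 0]
    - [[0, 0, 7.5], 0]
    - [[0, 0, 9], 0]
    - [[0, 0, 10], 0]
    - [[0, 0, 11], 0]
    - [[0, 0, 12], 0]
    - [[0, 0, 12], 0]

```text
time: 8.1
tool_pos: [576.3, -103.2, 100.8]
tcp_rot: [180.0, -0.0, 173.3]
ft_force: [-0.6, -0.4, 1.1]
finger_gap: 0.0
grip_force: 0.9
```

Call:
step_arm:
  rows:
    - [[0, 0, 1], 0]
    - [[0, 0, 2], 0]
    - [[0, 0, 3], 0]
    - [[0, 0, 4], 0]
    - [[0, 0, 5], 0]
    - [[0, 0, 5], 0]

```text
time: 8.7
tool_pos: [576.2, -103.2, 95.7]
tcp_rot: [180.0, -0.0, 173.3]
ft_force: [-1.3, 0.3, 1.7]
finger_gap: -0.1
grip_force: 0.8
```

Call:
step_arm:
  rows:
    - [[0, 0, 0.5], 0]
    - [[0, 0, 1], 0]
    - [[0, 0, 1.5], 0]
    - [[0, 0, 2], 0]
    - [[0, 0, 2], 0]

```text
time: 9.2
tool_pos: [576.3, -103.2, 93.9]
tcp_rot: [-180.0, -0.0, 173.3]
ft_force: [-2.0, -0.3, 2.5]
finger_gap: 0.3
grip_force: 1.3
```

```bash
python3 -c "
from h import *
shift(world(Q,[-10,75,117]),173.3)
from bench import snapshot
import cv2
s=snapshot('side');w=snapshot('wrist')
a=cv2.resize(s[220:345,340:480],None,fx=3,fy=3,interpolation=cv2.INTER_CUBIC)
b=cv2.resize(w,(500,375));cv2.imwrite('pics/s3.png',cv2.vconcat([cv2.copyMakeBorder(a[:225],0,0,0,80,0),b]))"
```

```text
t 9.2 pos [ 576.3 -103.2   93.9] rot [-180.    -0.   173.3] F [-2.  -0.3  2.5] shift [ -1.2   8.2 -23.1] yaw 0.02705320104237785
```

View pics/s3.png

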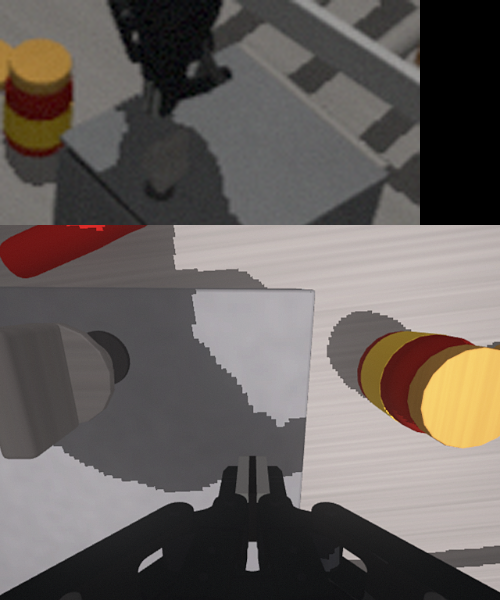

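Nearly shut, about 0.03 rad left (corner at (62,140) in the 3x crop).

Call:
step_arm:
  rows:
    - [[0, 0, 0.5], 0]
    - [[0, 0, 1], 0]
    - [[0, 0, 1.5], 0]
    - [[0, 0, 1.5], 0]

```text
time: 9.7
tool_pos: [576.3, -103.2, 92.4]
tcp_rot: [180.0, -0.0, 173.3]
ft_force: [-1.9, -0.5, 2.6]
finger_gap: 0.2
grip_force: 1.3
```

Call:
step_arm:
  rows:
    - [[0, 0, 0.5], 0]
    - [[0, 0, 1], 0]
    - [[0, 0, 1], 0]

```text
time: 10.0
tool_pos: [576.3, -103.2, 91.4]
tcp_rot: [180.0, -0.0, 173.3]
ft_force: [-1.3, 0.3, 2.5]
finger_gap: 0.1
grip_force: 1.2
```

Call:
step_arm:
  rows:
    - [[0, 0, 0.5], 0]
    - [[0, 0, 1], 0]
    - [[0, 0, 1], 0]

```text
time: 10.3
tool_pos: [576.3, -103.2, 90.4]
tcp_rot: [180.0, -0.0, 173.3]
ft_force: [-1.8, 0.5, 2.2]
finger_gap: -0.2
grip_force: 1.2
```

Call:
step_arm:
  rows:
    - [[0, 0, 0.5], 0]
    - [[0, 0, 1], 0]
    - [[0, 0, 1], 0]

```text
time: 10.6
tool_pos: [576.3, -103.2, 89.4]
tcp_rot: [180.0, -0.0, 173.3]
ft_force: [-1.5, -0.3, 2.4]
finger_gap: -0.3
grip_force: 1.2
```

Call:
step_arm:
  rows:
    - [[0, 0, 0.5], 0]
    - [[0, 0, 1], 0]
    - [[0, 0, 1.5], 0]
    - [[0, 0, 1.5], 0]

```text
time: 11.0
tool_pos: [576.3, -103.2, 87.9]
tcp_rot: [180.0, -0.0, 173.3]
ft_force: [-1.3, 0.5, 2.9]
finger_gap: -0.1
grip_force: 1.0
```

Call:
step_arm:
  rows:
    - [[0, 0, 0.5], 0]
    - [[0, 0, 1], 0]
    - [[0, 0, 1], 0]

```text
time: 11.3
tool_pos: [576.3, -103.1, 86.9]
tcp_rot: [180.0, -0.0, 173.3]
ft_force: [-0.8, -0.3, 3.3]
finger_gap: -0.1
grip_force: 1.2
```

Call:
step_arm:
  rows:
    - [[0, 0, 0.5], 0]
    - [[0, 0, 1], 0]
    - [[0, 0, 1], 0]

```text
time: 11.6
tool_pos: [576.4, -103.2, 86.7]
tcp_rot: [-180.0, 0.0, 173.3]
ft_force: [-4.7, 0.6, 8.1]
finger_gap: -0.0
grip_force: 4.4
```

Call:
step_arm:
  rows:
    - [[0, 0, 0.5], 0]
    - [[0, 0, 1], 0]
    - [[0, 0, 1], 0]

```text
time: 11.9
tool_pos: [576.4, -103.2, 86.7]
tcp_rot: [-180.0, 0.0, 173.3]
ft_force: [-8.8, 1.7, 15.8]
finger_gap: -0.2
grip_force: 7.8
```

Firm contact means the hatch is shut: force rises with no more motion. Shut fingertips are about 19 mm behind the reported TCP. I'll lift off and go over the stud.

Call:
step_arm:
  rows:
    - [[0, 0, -20], 0]
    - [[0, 0, -60], 0]
    - [[0, 0, -100], 0]
    - [[0, 0, -140], 0]
    - [[0, 0, -170], 0]
    - [[0, 0, -170], 0]

```text
time: 12.5
tool_pos: [579.1, -103.9, 261.2]
tcp_rot: [-179.9, 0.6, 173.3]
ft_force: [0.0, -0.5, 1.1]
finger_gap: -0.3
grip_force: 0.0
```

```bash
python3 -c "
from h import *
shift(world(Q,[-70,0,230]),173.3)
from bench import snapshot
import cv2
s=snapshot('side');cv2.imwrite('pics/s4.png',s)
t=snapshot('top');cv2.imwrite('pics/t4.png',t)
b=cv2.imread('pics/wrist0.png');"
```

```text
t 12.5 pos [ 579.1 -103.9  261.2] rot [-179.9    0.6  173.3] F [ 0.  -0.5  1.1] shift [ 62.1 -66.3  30.6] yaw 0.03184169882942456
```

Call:
step_arm:
  rows:
    - [[20, -20, 0], 0]
    - [[40, -43, 0], 0]
    - [[60, -66, 0], 0]
    - [[60, -66, 15], 0]
    - [[60, -66, 30], 0]
    - [[60, -66, 30], 0]
    - [[60, -66, 30], 0]
  fingers: 0.6

```text
time: 13.3
tool_pos: [508.6, -160.8, 223.3]
tcp_rot: [179.9, -0.2, 173.4]
ft_force: [-0.3, 0.4, 0.0]
finger_gap: 51.3
grip_force: 0.0
```

```bash
python3 - <<'E'
from h import *
shift(world(Q,[-70,0,230]),173.3)
from bench import snapshot,get_calibration,r
import cv2
W=get_calibration('wrist'); s=r.sense()
w=snapshot('wrist'); cv2.imwrite('pics/w5.png',w)
np.savez('w5.npz',**W); print(s['tool_pos'],s['finger_gap'],W['eye'],W['orientation'])
q=Q
P=[[x,y,166] for x in(-88,-52) for y in (5,-5)]+[[-70,0,z] for z in(166,153,140)]+[[-70+18*a,18*b,140] for a,b in((1,0),(-1,0),(0,1),(0,-1))]+[[-100,92,106],[-99,-92,106]]
print(np.c_[P,proj(W,world(q,P)).round(0)])
E
```

```text
t 13.3 pos [ 508.6 -160.8  223.3] rot [179.9  -0.2 173.4] F [-0.3  0.4  0. ] shift [-1.6 -1.6 -6.7] yaw 0.07798522062859092
[ 508.64892725 -160.79996454  223.29815137] 51.25999028992511 [ 434.77868982 -152.33019956  383.92073908] [-1.69829114e+01 -7.19986879e-03  8.33916039e+01]
[[ -88.    5.  166.  329.  226.]
 [ -88.   -5.  166.  311.  226.]
 [ -52.    5.  166.  329.  286.]
 [ -52.   -5.  166.  312.  286.]
 [ -70.    0.  166.  320.  257.]
 [ -70.    0.  153.  320.  250.]
 [ -70.    0.  140.  320.  243.]
 [ -52.    0.  140.  320.  270.]
 [ -88.    0.  140.  320.  216.]
 [ -70.   18.  140.  349.  243.]
 [ -70.  -18.  140.  292.  243.]
 [-100.   92.  106.  453.  188.]
 [ -99.  -92.  106.  188.  189.]]
```

View pics/w5.png

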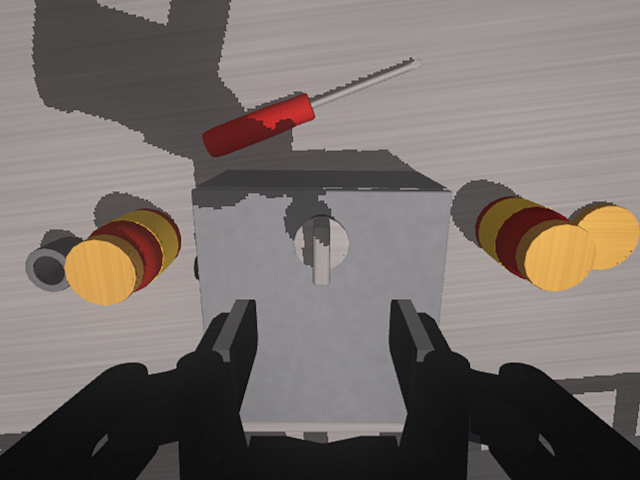

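The projection matches the picture. The wing spans (313–329, 226–285), within 1–2 px of prediction, and the hatch edge is level, so it is shut. Descending over the wing.

Call:
step_arm:
  rows:
    - [[-1, -1, 20], 0]
    - [[-1, -1, 40], 0]
    - [[-1, -1, 60], 0]
    - [[-1, -1, 75], 0]
    - [[-1, -1, 85], 0]
    - [[-1, -1, 92], 0]
    - [[-1, -1, 92], 0]
    - [[-1, -1, 92], 0]

```text
time: 14.15
tool_pos: [510.4, -163.0, 133.7]
tcp_rot: [-180.0, 0.1, 173.3]
ft_force: [-0.6, -0.6, -0.6]
finger_gap: 50.9
grip_force: 0.0
```

```bash
python3 - <<'E'
from h import *
shift(world(Q,[-70.8,0.5,125]),173.3)
E
```

```text
t 14.15 pos [ 510.4 -163.   133.7] rot [-1.800e+02  1.000e-01  1.733e+02] F [-0.6 -0.6 -0.6] shift [1.1 0.9 8.7] yaw 0.028810454465343582
```

Call:
step_arm:
  rows:
    - [[0.5, 0.5, 3], 0]
    - [[0.5, 0.5, 6], 0]
    - [[0.5, 0.5, 6.5], 0]
    - [[0.5, 0.5, 6.5], 0]
    - [[0.5, 0.5, 6.5], 0]
    - [[0.5, 0.5, 6.5], 0]
  fingers: 0.2

```text
time: 14.75
tool_pos: [509.5, -162.3, 126.6]
tcp_rot: [-180.0, 0.0, 173.3]
ft_force: [1.0, -0.1, -0.2]
finger_gap: 17.1
grip_force: 0.0
```

```bash
python3 - <<'E'
from h import *
shift(world(Q,[-70.8,0.5,125]),173.3)
from bench import snapshot
import cv2
w=snapshot('wrist'); s=snapshot('side')
a=cv2.resize(w[170:380,180:480],None,fx=2.5,fy=2.5,interpolation=cv2.INTER_CUBIC)
cv2.imwrite('pics/w6.png',a)
E
```

```text
t 14.75 pos [ 509.5 -162.3  126.6] rot [-180.     0.   173.3] F [ 1.  -0.1 -0.2] shift [0.2 0.3 1.6] yaw 0.02924552900958588
```

View pics/w6.png

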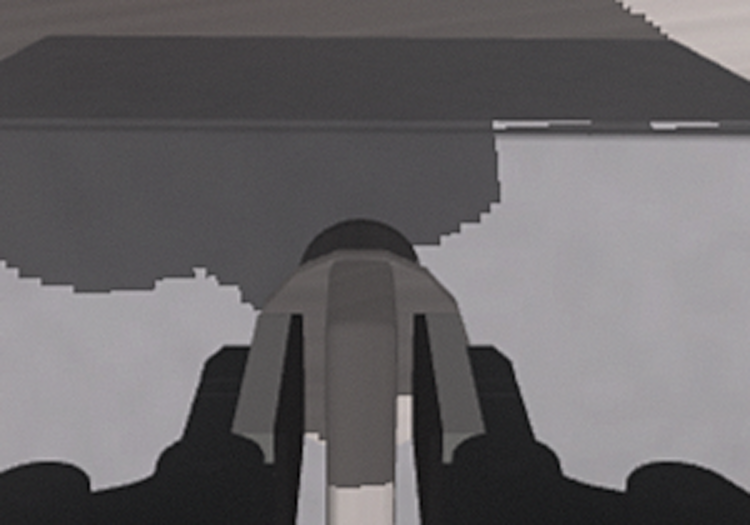

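The wing (centre col ~362) sits between the fingers (inner edges 302 and 413), less than 1 mm off. The fingers clear the flange. Closing on it.

Call:
step_arm:
  rows:
    - [[0, 0.6, 0], 0]
    - [[0, 0.6, 0], 0]
    - [[0, 0.6, 0], 0]
    - [[0, 0.6, 0], 0]
    - [[0, 0.6, 0], 0]
    - [[0, 0.6, 0], 0]
  fingers: 0
  squeeze: 40

```text
time: 15.45
tool_pos: [509.6, -161.9, 126.7]
tcp_rot: [-180.0, 0.0, 173.3]
ft_force: [-0.9, -1.4, 2.5]
finger_gap: 9.0
grip_force: 42.4
```

```bash
python3 - <<'E'
from bench import r
s=r.sense();print(s['ft_force'],s['wrist_torque'],s['finger_gap'],s['grip_force'])
E
```

```text
[-0.89045215 -1.36576306  2.48156701] [-0.35145111  0.183968    0.00894642] 9.025103315988158 42.41121590137482
```

Call:
step_arm:
  rows:
    - [[0, 0, 1], 0]
    - [[0, 0, 2], 0]
    - [[0, 0, 3], 0]
    - [[0, 0, 4], 0]
    - [[0, 0, 5], 0]
    - [[0, 0, 6], 0]
    - [[0, 0, 6], 0]
    - [[0, 0, 6], 0]

```text
time: 16.25
tool_pos: [509.6, -161.8, 120.6]
tcp_rot: [-180.0, 0.0, 173.3]
ft_force: [-1.0, -2.4, 4.6]
finger_gap: 9.1
grip_force: 42.7
```

Call:
step_arm:
  rows:
    - [[0, 0, 0.5], 0]
    - [[0, 0, 1], 0]
    - [[0, 0, 1], 0]
    - [[0, 0, 1], 0]

```text
time: 16.65
tool_pos: [509.6, -161.8, 119.6]
tcp_rot: [-180.0, 0.0, 173.3]
ft_force: [-2.0, -2.3, 4.6]
finger_gap: 9.1
grip_force: 42.8
```

Call:
step_arm:
  rows:
    - [[0, 0, 0.5], 0]
    - [[0, 0, 1], 0]
    - [[0, 0, 1], 0]
    - [[0, 0, 1], 0]

```text
time: 17.05
tool_pos: [509.6, -161.8, 118.6]
tcp_rot: [-180.0, 0.0, 173.3]
ft_force: [-2.3, -3.4, 4.6]
finger_gap: 9.0
grip_force: 42.8
```

Call:
step_arm:
  rows:
    - [[0, 0, 0.5], 0]
    - [[0, 0, 1], 0]
    - [[0, 0, 1], 0]
    - [[0, 0, 1], 0]

```text
time: 17.45
tool_pos: [509.6, -161.8, 117.7]
tcp_rot: [-180.0, 0.0, 173.3]
ft_force: [-2.1, -3.3, 4.6]
finger_gap: 9.1
grip_force: 42.8
```

Call:
step_arm:
  rows:
    - [[0, 0, 0.5], 0]
    - [[0, 0, 1], 0]
    - [[0, 0, 1], 0]
    - [[0, 0, 1], 0]

```text
time: 17.85
tool_pos: [509.7, -161.8, 116.7]
tcp_rot: [-180.0, 0.0, 173.3]
ft_force: [-1.6, -2.4, 5.8]
finger_gap: 9.0
grip_force: 42.9
```

Call:
step_arm:
  rows:
    - [[0, 0, 0.5], 0]
    - [[0, 0, 1], 0]
    - [[0, 0, 1], 0]
    - [[0, 0, 1], 0]

```text
time: 18.25
tool_pos: [509.6, -161.8, 115.7]
tcp_rot: [-180.0, 0.0, 173.3]
ft_force: [-2.2, -1.8, 5.6]
finger_gap: 9.1
grip_force: 42.9
```

Call:
step_arm:
  rows:
    - [[0, 0, 0.5], 0]
    - [[0, 0, 1], 0]
    - [[0, 0, 1], 0]
    - [[0, 0, 1], 0]

```text
time: 18.65
tool_pos: [509.7, -161.8, 114.8]
tcp_rot: [-180.0, 0.0, 173.3]
ft_force: [-2.1, -2.0, 6.7]
finger_gap: 9.3
grip_force: 42.9
```

Call:
step_arm:
  rows:
    - [[0, 0, 0.5], 0]
    - [[0, 0, 1], 0]
    - [[0, 0, 1], 0]
    - [[0, 0, 1], 0]

```text
time: 19.05
tool_pos: [509.7, -161.8, 113.8]
tcp_rot: [-180.0, 0.0, 173.3]
ft_force: [-2.5, -2.5, 7.7]
finger_gap: 9.1
grip_force: 42.9
```

Call:
step_arm:
  rows:
    - [[0, 0, 0.5], 0]
    - [[0, 0, 1], 0]
    - [[0, 0, 1], 0]
    - [[0, 0, 1], 0]

```text
time: 19.45
tool_pos: [509.7, -161.8, 113.1]
tcp_rot: [-180.0, 0.0, 173.3]
ft_force: [-3.2, -2.6, 10.0]
finger_gap: 8.8
grip_force: 43.4
```

Call:
step_arm:
  rows:
    - [[0, 0, 0.25], 0]
    - [[0, 0, 0.5], 0]
    - [[0, 0, 0.5], 0]
    - [[0, 0, 0.5], 0]

```text
time: 19.85
tool_pos: [509.8, -161.9, 112.9]
tcp_rot: [-180.0, 0.0, 173.3]
ft_force: [-3.5, -1.2, 11.1]
finger_gap: 9.2
grip_force: 43.6
```

The buffer is felt: force rises while motion stops. Now turning clockwise (+yaw about tool z).

Call:
step_arm:
  rows:
    - [[0, 0, 0], 2]
    - [[0, 0, 0], 5]
    - [[0, 0, 0], 8]
    - [[0, 0, 0], 11]
    - [[0, 0, 0], 14]
    - [[0, 0, 0], 17]
    - [[0, 0, 0], 20]
    - [[0, 0, 0], 20]
    - [[0, 0, 0], 20]

```text
time: 20.75
tool_pos: [509.9, -161.5, 112.9]
tcp_rot: [180.0, 0.0, 153.3]
ft_force: [-3.1, -0.4, 10.7]
finger_gap: 9.1
grip_force: 43.6
```

```bash
python3 - <<'E'
from bench import r
s=r.sense();print(s['ft_force'],s['wrist_torque'],s['tcp_rot'],s['joint_pos'])
E
```

```text
[-3.12340424 -0.44976142 10.72277327] [-0.1009966   0.65740169 -0.05964683] [1.79972054e+02 3.27400053e-02 1.53324575e+02] [-2.30900388e+01  1.36078928e+00  1.02251141e+02  2.65943981e-02
  7.63536475e+01 -8.64208880e+01]
```

Turned 20° with only 0.06 N m of torque, so the bar is clear of the slot. Continuing.

Call:
step_arm:
  rows:
    - [[0, 0, 0], 4]
    - [[0, 0, 0], 8]
    - [[0, 0, 0], 12]
    - [[0, 0, 0], 16]
    - [[0, 0, 0], 20]
    - [[0, 0, 0], 24]
    - [[0, 0, 0], 28]
    - [[0, 0, 0], 32]
    - [[0, 0, 0], 36]
    - [[0, 0, 0], 40]
    - [[0, 0, 0], 40]
    - [[0, 0, 0], 40]

```text
time: 21.95
tool_pos: [510.4, -161.0, 113.0]
tcp_rot: [179.9, -0.0, 113.3]
ft_force: [-0.8, 1.8, 10.3]
finger_gap: 8.7
grip_force: 43.5
```

Call:
step_arm:
  rows:
    - [[0, 0, 0], 3]
    - [[0, 0, 0], 6]
    - [[0, 0, 0], 9]
    - [[0, 0, 0], 12]
    - [[0, 0, 0], 14]
    - [[0, 0, 0], 15]
    - [[0, 0, 0], 15]
    - [[0, 0, 0], 15]

```text
time: 22.75
tool_pos: [510.6, -160.9, 113.0]
tcp_rot: [179.9, -0.0, 98.3]
ft_force: [-0.2, 2.1, 9.7]
finger_gap: 9.0
grip_force: 43.4
```

```bash
python3 - <<'E'
from bench import r
s=r.sense();print(s['ft_force'],s['wrist_torque'],s['tcp_rot'])
E
```

```text
[-0.2022029   2.11567603  9.7025477 ] [ 0.37627457  0.01974141 -0.03838113] [ 1.79859122e+02 -3.51244807e-02  9.83472418e+01]
```

Turned 75°, and the stop should come at about 80°. Small steps now.

Call:
step_arm:
  rows:
    - [[0, 0, 0], 1]
    - [[0, 0, 0], 2]
    - [[0, 0, 0], 3]
    - [[0, 0, 0], 4]
    - [[0, 0, 0], 5]
    - [[0, 0, 0], 5]
    - [[0, 0, 0], 5]

```text
time: 23.45
tool_pos: [510.7, -160.9, 113.0]
tcp_rot: [179.9, -0.0, 93.4]
ft_force: [0.8, 2.2, 8.7]
finger_gap: 9.4
grip_force: 43.4
```

```bash
python3 - <<'E'
from bench import r
s=r.sense();print(s['ft_force'],s['wrist_torque'],s['tcp_rot'])
E
```

```text
[0.83464581 2.24705393 8.69416335] [0.39665401 0.00986919 0.00133419] [ 1.79856193e+02 -4.54447412e-02  9.33526737e+01]
```

Call:
step_arm:
  rows:
    - [[0, 0, 0], 0.7]
    - [[0, 0, 0], 1.4]
    - [[0, 0, 0], 2]
    - [[0, 0, 0], 2]
    - [[0, 0, 0], 2]

```text
time: 23.95
tool_pos: [510.8, -160.9, 113.1]
tcp_rot: [179.9, -0.1, 91.4]
ft_force: [0.8, 1.1, 7.9]
finger_gap: 8.9
grip_force: 43.4
```

```bash
python3 - <<'E'
from bench import r
s=r.sense();print(s['ft_force'],s['wrist_torque'],s['tcp_rot'])
E
```

```text
[0.82768698 1.09323702 7.91656092] [ 0.37493478 -0.09320135  0.07449142] [ 1.79851304e+02 -5.02310300e-02  9.13565797e+01]
```

The reaction torque has changed by 0.13 N m at 82° (1.43 rad), so it is at the stop. I'll let it rise most of the way while held, then release and retreat.

Call:
step_arm:
  rows:
    - [[0, 0, -1], 0]
    - [[0, 0, -2], 0]
    - [[0, 0, -3], 0]
    - [[0, 0, -4], 0]
    - [[0, 0, -4], 0]
    - [[0, 0, -4], 0]

```text
time: 24.55
tool_pos: [510.6, -161.0, 116.5]
tcp_rot: [179.9, -0.1, 91.4]
ft_force: [5.2, 3.4, 5.9]
finger_gap: 9.2
grip_force: 42.9
```

Call:
step_arm:
  rows:
    - [[0, 0, 0], 0]
    - [[0, 0, 0], 0]
    - [[0, 0, 0], 0]
    - [[0, 0, 0], 0]
    - [[0, 0, 0], 0]
    - [[0, 0, 0], 0]
  fingers: 0.5

```text
time: 25.15
tool_pos: [509.4, -161.7, 115.9]
tcp_rot: [-180.0, -0.0, 91.3]
ft_force: [0.0, 0.0, -0.3]
finger_gap: 42.7
grip_force: 0.0
```

Call:
step_arm:
  rows:
    - [[0, 0, -10], 0]
    - [[0, 0, -25], 0]
    - [[0, 0, -45], 0]
    - [[0, 0, -70], 0]
    - [[0, 0, -100], 0]
    - [[0, 0, -130], 0]
    - [[0, 0, -160], 0]
    - [[0, 0, -160], 0]
    - [[0, 0, -160], 0]

```text
time: 26.05
tool_pos: [510.3, -162.0, 278.3]
tcp_rot: [179.8, 0.1, 91.3]
ft_force: [-1.1, 0.2, -0.1]
finger_gap: 42.8
grip_force: 0.0
```

```bash
python3 - <<'E'
from h import *
from bench import r,snapshot,get_calibration
import cv2
W=get_calibration('wrist'); w=snapshot('wrist'); cv2.imwrite('pics/w9.png',w)
a=-np.radians(82)
for top in (166,161,156,151):
  P=[[-70+18*np.cos(a)*s-5*np.sin(a)*k,18*np.sin(a)*s+5*np.cos(a)*k,top] for s in(1,-1) for k in (1,-1)]
  print(top,proj(W,world(Q,P)).round(0).tolist())
c=proj(W,world(Q,[-70,0,157]))[0]; print(c); u,v=c.astype(int)
x0,y0=max(u-75,0),max(v-75,0)
print(x0,y0)
cv2.imwrite('pics/w9c.png',cv2.resize(w[y0:y0+150,x0:x0+180],None,fx=4,fy=4,interpolation=cv2.INTER_CUBIC))
E
```

```text
166 [[328.0, 253.0], [314.0, 253.0], [329.0, 204.0], [314.0, 204.0]]
161 [[328.0, 251.0], [315.0, 251.0], [329.0, 202.0], [314.0, 202.0]]
156 [[328.0, 249.0], [315.0, 249.0], [328.0, 201.0], [314.0, 201.0]]
151 [[328.0, 247.0], [315.0, 247.0], [328.0, 200.0], [315.0, 200.0]]
[321.4314051  225.72693595]
246 150
```

View pics/w9c.png

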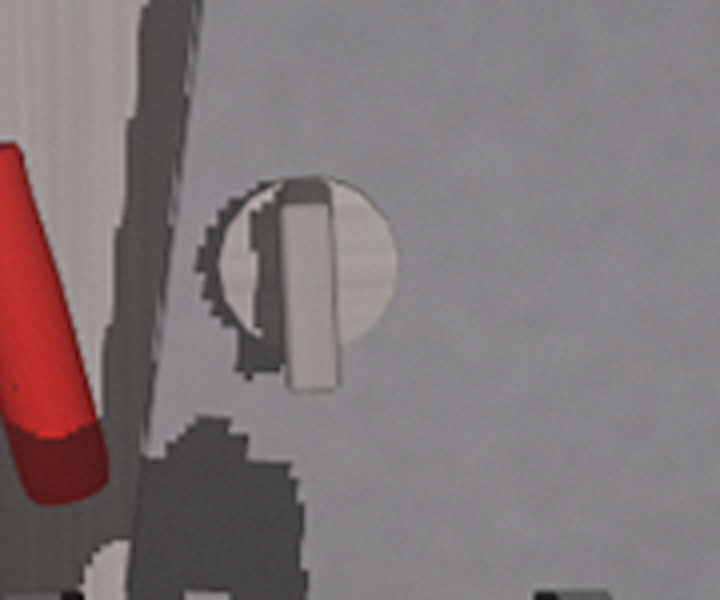

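The wing is at about 80° and its apparent height is well below the fully-out 166 mm, so the catch is holding it. The gripper is clear. Handing in.

```bash
python3 -c "
from bench import r
print(r.hand_in())"
```

```text
the job is handed in; nothing more can be done
None
```

The job is handed in, with no verdict returned: the hatch is shut, the stud was turned about 80° to its stop, and after release it looks held in its lock, though the last picture was too coarse to measure how far it sprang up. I viewed 11 pictures, one over the limit of 10.

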